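Line up the test plate and set the clamp screw's clearance

TASK

Lay the steel straightedge flat on the table, flush against the plate's long front edge (the long edge away from the clamp's column) and about centred on it, and let go of it. Then turn the clamp's thumbscrew clockwise until it seats on the plate, back it off a quarter turn, and finish still gripping the thumbscrew there so that it can be locked: do not let go at the end. Leave the straightedge flush and everything else on the table where it is.

Things in the scene. Friction and masses are not known exactly. Their poses are not given: they have to be found in the camera images.
- clamp: the fixed clamp with its steel test plate; does not move. Origin on the table under the plate's centre. The plate is 90 mm (x) by 160 mm (y), 25 mm tall, and stands on the table; its front edge is the face at x = -45 mm. Behind it a grey column 85 mm tall is centred at x = +68 mm (36 x 50 mm). The thumbscrew's upright axis is at x = +30 mm, y = 0
- plate_front (a point): middle of the plate's front face, at table height; axes as clamp (the face runs along y, its outward normal is -x). From the column, an arm 36 mm wide, 60 to 85 mm above the table, reaches forward over the plate to 53 mm behind this face; the column's foot, 10 mm thick and 100 mm wide, ends 153 mm behind it
- straightedge: loose steel straightedge, about 0.55 kg: flat bar 40 mm wide (x), 200 mm long (y), 10 mm thick, with a black upright grip block in the middle of its top, 16 mm (x) by 40 mm (y), from 10 to 48 mm above the underside. Origin at centre of the underside. Both long edges are alike; either may go against the plate
- screw (a joint): turn of the thumbscrew in rad, grows clockwise seen from above (screwing down); 0 fully raised, 4.0 where its foot seats on the plate (a firm stop that can be felt). It starts well short of the seat and stays where it is left; turning takes about 0.06 N m. The foot comes down 8 mm a turn, the wing stays at its height
- wing_grip (a point): where to grip the thumbscrew's dark steel wing: on the screw axis, 115 mm above the table. The wing is an upright flat bar 44 mm long (this point's x), 11 mm thick (y), from 94 to 124 mm above the table, on a round collar 36 mm across that lies under it, from 88 to 94 mm. Axes turn with the screw; at joint value 0 x lies along the clamp's x
- tray: shallow grey plastic tray 170 x 110 x 28 mm, 4 mm walls, holding two metal coupons; bystander, origin at centre of its underside, long along its x
- coupon_a: dark steel coupon 50 x 30 x 12 mm in the tray; bystander
- coupon_b: copper-coloured coupon 40 x 40 x 16 mm in the tray; bystander
- ref_disc: steel reference disc, 50 mm across, 14 mm thick; bystander, origin at centre of its underside
- laminate: block of laminated wood 50 x 35 x 36 mm; bystander, origin at centre of its underside
- vblock: dark steel V-block 60 x 50 x 38 mm; bystander, origin at centre of its underside
- loupe: small black waisted loupe, 36 mm across, 36 mm tall; bystander, origin at centre of its underside
Not all that is in view belongs to the job. Several things have the shape of the straightedge; the one meant has the colours described above.

How it is judged:
By the outcome, as a careful person would: the job done as asked, in the order asked, and still so for the second after the job is handed in, while the arm keeps its last pose, push and grip.
It also fails if it takes over 67 s, if anything falls off the work surface, if the arm or the gripper's body presses on something with over 40 N, if the wrist force passes 120 N, or if a joint passes its speed limit or range.

ROBOT

A 6-joint arm with a two-finger parallel gripper is mounted at the origin on the work surface. World frame = base frame: x ahead of the robot, y to its left, z up, the work surface at z = 0. Lengths are in m, angles in rad, forces in N, time in s.
With the tool pointing down it reaches from about 0.35 to 0.975 m from the base axis. Payload 4.9 kg.
Tool frame: the origin (TCP) lies on the centre line of the jaws, within the pads' length; the fingertips stand 8 mm ahead of it and the grasp point (between the pads) lies 11 mm behind it; z points along the fingers, y is the line along which they close (so a half turn about z gives the same grasp; the last joint's range is limited). The gripper opens to 85 mm and grips with 20 to 120 N. Pads are 22 mm wide; open, the fingers measure 114 mm over their backs; the gripper's body (76 mm by 85 mm) begins 54 mm behind the grasp point. The pads swing forward as they close: fully open they stand 13 mm farther back than shut.
Start: joints at [1.194, 0.053, 1.613, -0, 1.476, -0.119], TCP at [0.159, 0.604, 0.239] pointing down, gripper open.
Joint ranges: [-3.01, 3.01], [-1.01, 2.22], [0.06, 2.58], [-1.02, 4.17], [0.09, 2.62], [-3.14, 3.14]. Speed limits (rad/s): [2.57, 2.57, 3.14, 3.14, 3.14, 3.14].

INTERFACE

Orientations are given as a rotation vector (axis times angle).
In Python, from station import ctrl gives the robot as it stands.
- The arm moves only by the shell command python3 -m jog FILE [FORCE], which reads ROWS from the file FILE. ROWS is one flat JSON list of numbers that holds 1 to 20 rows one after another, with no inner brackets; each row has 7 numbers: the finger opening in m, then dx, dy, dz in a scale on which 1.0 is 1 m, then a rotation vector rx, ry, rz in shares of 2 rad (1.0 is 2 rad); each row is the pose to reach, as a shift and turn from the pose commanded when the command began, along the tool's axes at that moment; what a row does not reach only later rows make up. A row lasts 1/12 s, in which the tool goes at most 0.0417 m and 0.125 rad, less where a joint would pass 70% of its speed; a pose out of reach is approached as far as the arm can. The fingers move at their own pace and stop on an object; FORCE is the grip in N (left out, the last holds). Time passes only in rows, so rows that do not move let the fingers close. It prints the time, the measured TCP pose, the force, the opening and the grip force at its end. Shift and turn numbers lie between -1 and 1, and a call with a number outside is refused. Input that does not fit is refused with a message, and nothing moves.
- ctrl.get_obs(): the state, without advancing time (a new reading comes with each control period).
- ctrl.get_image(name): name is "scene" or "side" or "wrist"; returns the picture (384x512x3 uint8, red, green, blue); there is no depth.
- ctrl.camera_params(name): a dict with "fx", "fy", "cx", "cy" (pixels), "k1" (the pictures are not rectified: a ray, as slopes to the right and down, at radius r is drawn at 1 + k1 r^2 times it, then the intrinsics apply), "T" (4x4, takes a point from camera to world coordinates); the wrist camera has in their place "tool_from_camera" (4x4, takes a point from camera to tool coordinates, whose origin is the TCP and whose axes are the flange's). Camera axes: x right, y down, z forward; pixel columns grow to the right and rows downward; lengths in m; the calibration is good to about 2 mm. A picture is of the moment at which its call begins: read the wrist's pose just before it. camera_params takes no time and is no camera call.
- ctrl.finish_job(): hands the job in; it is judged then, once.
Trained networks look in the newest picture that a camera, given by its name, has taken for a name from the list of things; names that differ only in an ending like _2 or _b are one class to them, and where a whole thing is asked for, a point or a joint stands for the part that bears it (a point fixed in the world has none). Each returns a list of dicts, best first, with "p" (0 to 1); they miss things now and then, are a little off and sometimes report something else, mostly with a low value. They report only what shows in the picture. A call takes as long as a camera call. They do not tell look-alikes from the thing itself.
- ctrl.find_in(camera, thing): "extent" ([left, top, right, bottom] in pixels, round what is visible of it).
- ctrl.cut_out(camera, thing): "mask" (384x512 bool, what is visible of it) and "extent" ([left, top, right, bottom] in pixels, round what is visible of it).
- ctrl.tip_of(camera, thing): "xy" ([column, row] in pixels: a listed point, or the origin of a listed thing).
The state is a dict: "t": time; "q": joint angles; "dq": joint speeds; "effort": joint torques, N m; "tool_pos": TCP position; "tool_rot": TCP orientation; "contact_force": force on the tool from outside, world axes, zero at the start; "wrist_torque": the same for the moment, N m; "opening": finger opening in m; "grip_force": force on a finger pad.
Only numpy, scipy, OpenCV 4.12 (cv2) and the standard library are available. Lean on these libraries where they do the work, as an engineer would, in place of code of your own. Each camera call takes 0.05 s, during which the arm holds its last target. There are 200 camera calls.

## Working session

There is one attempt and no reset: what is moved stays moved. The work goes in short steps, Python scripts to look and compute and a shell command to move; the robot and the scene stay as the last step left them, time stands still between calls to the robot, and variables do not carry over. Pictures are saved under pics/ and viewed, at most 13 in all, crops included, and the job is handed in when it is done.

```bash
ls; mkdir -p pics
cat > h.py <<'E'
import numpy as np, cv2
from station import ctrl
from scipy.spatial.transform import Rotation as R
def cam(name):
    p=ctrl.camera_params(name)
    if name=="wrist":
        o=ctrl.get_obs(); T=np.eye(4); T[:3,:3]=R.from_rotvec(o["tool_rot"]).as_matrix(); T[:3,3]=o["tool_pos"]
        return p,T@np.array(p["tool_from_camera"])
    return p,np.array(p["T"])
def ray(p,T,uv):
    d=np.array([(uv[0]-p["cx"])/p["fx"],(uv[1]-p["cy"])/p["fy"]]); s=d.copy()
    for _ in range(20): s=d/(1+p["k1"]*(s@s))
    return T[:3,3],T[:3,:3]@np.r_[s,1]
def atz(p,T,uv,z):
    o,v=ray(p,T,uv); return o+v*(z-o[2])/v[2]
def proj(p,T,X):
    c=(np.asarray(X)-T[:3,3])@T[:3,:3]; s=c[...,:2]/c[...,2:]; s=s*(1+p["k1"]*(s**2).sum(-1,keepdims=True))
    return s*[p["fx"],p["fy"]]+[p["cx"],p["cy"]]
E
python3 - <<'E'
from h import *
ims=[]
for n in ["scene","side"]:
    im=ctrl.get_image(n); cv2.imwrite(f"pics/{n}0.png",im[...,::-1])
    p,T=cam(n); print(n,{k:p[k] for k in("fx","cx","cy","k1")},T[:3,3].round(3),T[:3,2].round(2))
    for t in ["clamp","straightedge","wing_grip","plate_front","tray","ref_disc","laminate","vblock","loupe"]:
        try:
            print(n,t,[(np.round(d["xy"],1).tolist(),round(d["p"],2)) for d in ctrl.tip_of(n,t)])
        except Exception as e: print(t,e)
E
```

```text
pics
scene {'fx': 390.87700951150504, 'cx': 250.435112048885, 'cy': 186.7665396532844, 'k1': 0.0015648480648912774} [1.161 0.353 0.904] [-0.58 -0.37 -0.73]
scene clamp [([266.0, 230.6], 0.97)]
scene straightedge [([191.4, 163.1], 0.72), ([129.0, 184.6], 0.6)]
scene wing_grip [([265.6, 211.8], 0.67)]
scene plate_front [([266.7, 214.5], 0.97), ([214.3, 267.8], 0.72)]
scene tray [([359.3, 261.8], 0.9)]
scene ref_disc [([213.9, 267.2], 0.85)]
scene laminate [([356.5, 333.7], 0.8)]
scene vblock [([160.6, 217.4], 0.61), ([364.3, 254.5], 0.54)]
scene loupe [([308.6, 287.3], 0.75)]
side {'fx': 446.5982229174987, 'cx': 260.3433256234232, 'cy': 185.44536191399382, 'k1': -0.1032437685407691} [-0.129  0.902  0.813] [ 0.47 -0.7  -0.53]
side clamp []
side straightedge [([369.1, 184.6], 0.64)]
side wing_grip []
side plate_front [([117.3, 255.9], 0.18)]
side tray []
side ref_disc []
side laminate [([118.2, 256.3], 0.89)]
side vblock []
side loupe [([162.6, 232.9], 0.61)]
```

View pics/scene0.png

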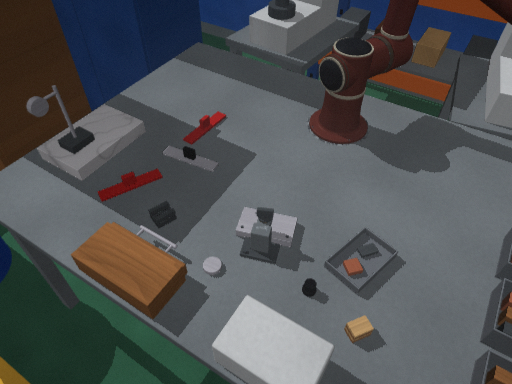

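View pics/side0.png

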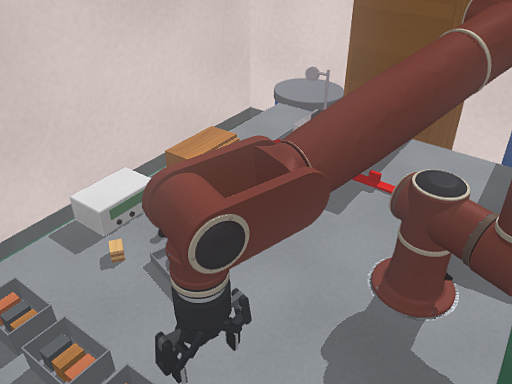

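The scene shows the steel straightedge with a black grip at about (190,157) between two red look-alikes. The clamp and plate are at (267,226), with the column towards the camera, so the front edge faces the robot. In the side view the arm hides the job.

Run:
```python
from h import *
p,T=cam("scene"); im=ctrl.get_image("scene")
c=cv2.resize(im[120:280,140:300],None,fx=3.7,fy=3.7,interpolation=cv2.INTER_CUBIC); cv2.imwrite("pics/crop1.png",c[...,::-1])
for n,uv,z in [("clamp",(266,230.6),0),("wing",(265.6,211.8),.115),("front",(266.7,214.5),0),("seA",(191.4,163.1),0),("vb",(160.6,217.4),0),("disc",(213.9,267.2),0),("tray",(359.3,261.8),0),("loupe",(308.6,287.3),0),("red1",(205,130),0),("red2",(130,188),0)]:
    print(n,atz(p,T,uv,z).round(3))
for t in ["straightedge","clamp"]:
    for d in ctrl.cut_out("scene",t):
        m=d["mask"]; print(t,round(d["p"],2),np.round(d["extent"]),m.sum())
        if t=="straightedge":
            ys,xs=np.nonzero(m); P=np.array([atz(p,T,(x,y),.01)[:2] for x,y in zip(xs,ys)]).astype(np.float32)
            print(cv2.minAreaRect(P))
print(ctrl.get_obs()["tool_rot"], np.array(ctrl.camera_params("wrist")["tool_from_camera"]).round(3),ctrl.camera_params("wrist")["fx"])
```

```text
clamp [ 0.563  0.026 -0.   ]
wing [0.587 0.035 0.115]
front [ 0.51  -0.003 -0.   ]
seA [ 0.453 -0.332 -0.   ]
vb [ 0.687 -0.263  0.   ]
disc [ 0.741 -0.03   0.   ]
tray [0.518 0.292 0.   ]
loupe [0.66 0.21 0.  ]
red1 [ 0.286 -0.401  0.   ]
red2 [ 0.648 -0.425  0.   ]
straightedge 0.91 [ 96. 169. 164. 201.] 749
((0.6334993839263916, -0.4408341646194458), (0.0792543813586235, 0.1981215476989746), 61.254966735839844)
straightedge 0.81 [185. 113. 224. 142.] 458
((0.27761155366897583, -0.41700226068496704), (0.06880182027816772, 0.20207245647907257), 86.92255401611328)
straightedge 0.74 [163. 146. 218. 173.] 676
((0.43303829431533813, -0.34705671668052673), (0.0722537562251091, 0.20823106169700623), 4.621572971343994)
clamp 0.73 [233. 208. 298. 263.] 2451
[ 4.03927213e-01  3.11551290e+00 -5.43385525e-05] [[ 0.001 -0.965 -0.263  0.066]
 [ 1.     0.001  0.001  0.001]
 [-0.    -0.263  0.965 -0.135]
 [ 0.     0.     0.     1.   ]] 274.8363688905905
```

View pics/crop1.png

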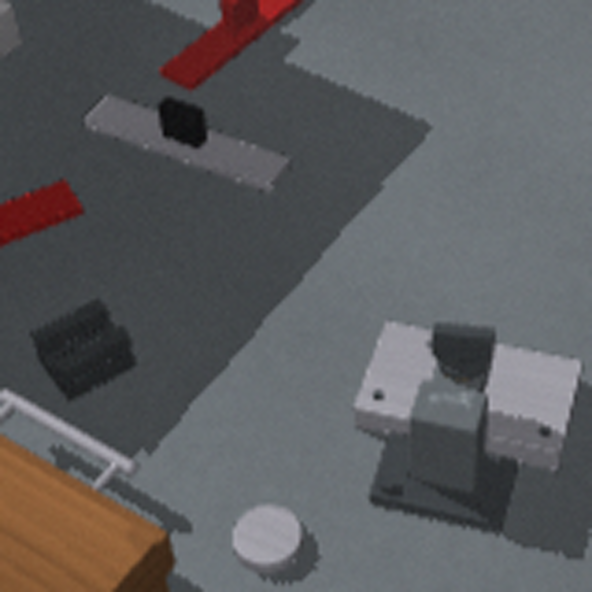

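```bash
cat >> h.py <<'E'
def delta(target,yaw_y=None):
    """shift in tool axes to target TCP; and rz to bring tool y to world yaw (mod pi)"""
    o=ctrl.get_obs(); M=R.from_rotvec(o["tool_rot"]).as_matrix(); d=M.T@(np.array(target)-o["tool_pos"])
    s=f"shift tool {d.round(4)}"
    if yaw_y is not None:
        c=M.T@np.r_[np.cos(yaw_y),np.sin(yaw_y),0]; a=np.arctan2(-c[0],c[1]); a=(a+np.pi/2)%np.pi-np.pi/2
        s+=f" rz {a:.4f} (q6 {o['q'][5]:.3f})"
    s+=f" toolaxes x {M[:,0].round(3)} y {M[:,1].round(3)} z {M[:,2].round(4)}"
    return s
E
python3 - <<'E'
from h import *
p,T=cam("scene"); f=lambda u,v,z:atz(p,T,(140+u/3.7-.4,120+v/3.7-.4),z)[:2].round(4)
print("SE",[f(*a,.01) for a in [(108,95),(85,122),(288,160),(268,188)]])
print("plate",[f(*a,.025) for a in [(388,322),(580,360),(357,407),(560,458)]])
print("wing",[f(*a,.124) for a in [(432,325),(495,328)]])
print(delta((0.45,0.03,0.30)))
E
```

```text
SE [array([ 0.4314, -0.4484]), array([ 0.4722, -0.4413]), array([ 0.4137, -0.2519]), array([ 0.4526, -0.2457])]
plate [array([ 0.5373, -0.064 ]), array([0.4901, 0.0837]), array([ 0.6208, -0.0379]), array([0.58  , 0.1144])]
wing [array([0.5933, 0.0108]), array([0.5719, 0.0499])]
shift tool [-0.4275 -0.4812 -0.0607] toolaxes x [-0.967  0.255 -0.   ] y [ 0.255  0.967 -0.   ] z [-0. -0. -1.]
```

```bash
r="";echo '[0.085,-0.45,-0.46,-0.06,0,0,0,0.085,-0.45,-0.46,-0.06,0,0,0,0.085,-0.45,-0.46,-0.06,0,0,0,0.085,-0.45,-0.46,-0.06,0,0,0,0.085,-0.45,-0.46,-0.06,0,0,0,0.085,-0.45,-0.46,-0.06,0,0,0,0.085,-0.45,-0.46,-0.06,0,0,0,0.085,-0.45,-0.46,-0.06,0,0,0,0.085,-0.45,-0.46,-0.06,0,0,0,0.085,-0.45,-0.46,-0.06,0,0,0,0.085,-0.45,-0.46,-0.06,0,0,0,0.085,-0.45,-0.46,-0.06,0,0,0,0.085,-0.45,-0.46,-0.06,0,0,0,0.085,-0.45,-0.46,-0.06,0,0,0,0.085,-0.45,-0.46,-0.06,0,0,0,0.085,-0.45,-0.46,-0.06,0,0,0,0.085,-0.45,-0.46,-0.06,0,0,0,0.085,-0.45,-0.46,-0.06,0,0,0]' > path.dat && python3 -m jog path.dat 40
python3 - <<'E'
from h import *
p,T=cam("wrist"); im=ctrl.get_image("wrist"); cv2.imwrite("pics/w1.png",im[...,::-1])
for t in ["clamp","wing_grip","plate_front"]: print(t,[(np.round(d["xy"],1).tolist(),round(d["p"],2),atz(p,T,d["xy"],.115 if t=="wing_grip" else 0).round(4)) for d in ctrl.tip_of("wrist",t)])
x,y=np.array([np.cos(1),0]),0
# model overlay
def ov(im,C,yaw,pts): pass
np.savez("w1.npz",im=im,T=T,pos=ctrl.get_obs()["tool_pos"])
print(delta((0.4425,-0.347,0.25),np.radians(95.5)))
E
```

```text
t: 2.65
tool_pos: [0.4774, 0.044, 0.2993]
tool_rot: [-0.408, -3.115, -0.001]
contact_force: [-0.7, 0.4, -0.5]
opening: 0.0851
grip_force: 0.0
clamp [([250.8, 210.2], 0.83, array([0.5516, 0.0186, 0.    ]))]
wing_grip [([267.2, 261.1], 0.81, array([0.5871, 0.0324, 0.115 ])), ([250.0, 210.9], 0.37, array([0.5157, 0.0288, 0.115 ]))]
plate_front [([237.8, 191.5], 0.96, array([0.5151, 0.0064, 0.    ]))]
shift tool [-0.0664 -0.3888  0.0491] rz -0.3519 (q6 -1.375) toolaxes x [-0.967  0.253  0.   ] y [0.253 0.967 0.   ] z [-1.e-04  2.e-04 -1.e+00]
```

View pics/w1.png

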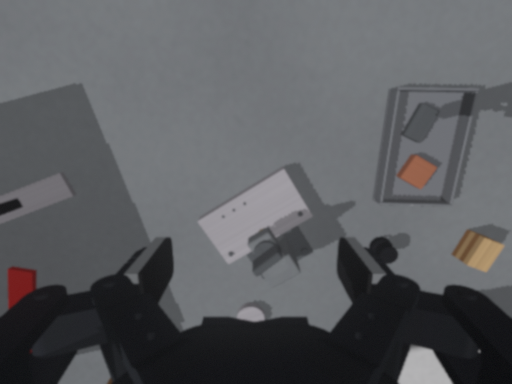

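Run:
```python
from h import *
d=np.load("w1.npz"); im=d["im"]; T=d["T"]; p=ctrl.camera_params("wrist")
c=cv2.resize(im[160:270,190:330],None,fx=5,fy=5,interpolation=cv2.INTER_CUBIC)
C=np.array([.557,.024]); a=np.radians(17.7); ex=np.array([np.cos(a),np.sin(a)]); ey=np.array([-ex[1],ex[0]])
def pt(x,y,z): return proj(p,T,np.r_[C+x*ex+y*ey,z])
for x,y,z,col in [(-.045,-.08,.025,(255,0,0)),(-.045,.08,.025,(255,0,0)),(.045,-.08,.025,(255,0,0)),(.045,.08,.025,(255,0,0)),(-.045,-.08,0,(0,255,0)),(-.045,.08,0,(0,255,0)),(.03,0,.124,(255,255,0))]:
    u=((pt(x,y,z)-[190,160])*5+2).astype(int); cv2.circle(c,tuple(int(i) for i in u),4,col,1)
cv2.imwrite("pics/c2.png",cv2.convertScaleAbs(c,alpha=1.5)[...,::-1])
```

```text
(no output)
```

View pics/c2.png

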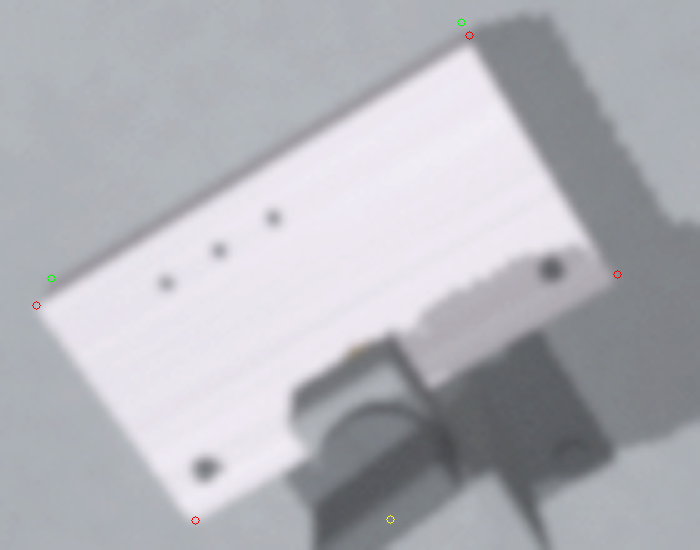

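The rows are not in the units I measure in: turns go in shares of 2 rad. I convert before sending: -0.35 rad is -0.175.

```bash
echo '[0.085,-0.02,-0.39,0.02,0,0,-0.175,0.085,-0.02,-0.39,0.02,0,0,-0.175,0.085,-0.02,-0.39,0.02,0,0,-0.175,0.085,-0.02,-0.39,0.02,0,0,-0.175,0.085,-0.02,-0.39,0.02,0,0,-0.175,0.085,-0.02,-0.39,0.02,0,0,-0.175,0.085,-0.02,-0.39,0.02,0,0,-0.175,0.085,-0.02,-0.39,0.02,0,0,-0.175,0.085,-0.02,-0.39,0.02,0,0,-0.175,0.085,-0.02,-0.39,0.02,0,0,-0.175,0.085,-0.02,-0.39,0.02,0,0,-0.175,0.085,-0.02,-0.39,0.02,0,0,-0.175,0.085,-0.02,-0.39,0.02,0,0,-0.175]' > path.dat && python3 -m jog path.dat
python3 - <<'E'
from h import *
p,T=cam("wrist"); im=ctrl.get_image("wrist"); np.savez("w2.npz",im=im,T=T,pos=ctrl.get_obs()["tool_pos"])
for d in ctrl.tip_of("wrist","straightedge"): print(np.round(d["xy"],1),round(d["p"],2),atz(p,T,d["xy"],0).round(4))
for d in ctrl.cut_out("wrist","straightedge"):
    cs,_=cv2.findContours(d["mask"].astype(np.uint8),0,1); q=max(cs,key=cv2.contourArea)[:,0]
    r=cv2.minAreaRect(np.array([atz(p,T,u,.01)[:2] for u in q],np.float32)); print(d["extent"],im[d["mask"]].mean(0).round(),r)
print(ctrl.get_obs()["q"])
cv2.imwrite("pics/w2.png",im[...,::-1])
E
```

```text
t: 3.93
tool_pos: [0.3975, -0.3363, 0.2792]
tool_rot: [-0.147, 3.138, 0.001]
contact_force: [-0.3, -0.4, -0.2]
opening: 0.085
grip_force: 0.0
[185.4 296.6] 0.94 [ 0.6367 -0.4332  0.    ]
[242.5 194.8] 0.92 [ 0.4457 -0.35    0.    ]
[210.6  71.7] 0.92 [ 0.2736 -0.4085  0.    ]
[189.2, 1.0, 234.9, 155.1] [162.  52.  52.] ((0.28355759382247925, -0.40703755617141724), (0.042021915316581726, 0.19081486761569977), 86.8160171508789)
[175.2, 180.0, 311.3, 206.7] [120. 118. 122.] ((0.44186702370643616, -0.3490181565284729), (0.04102253168821335, 0.1995043009519577), 5.3743085861206055)
[164.6, 251.3, 229.0, 329.1] [132.  40.  39.] ((0.6176736354827881, -0.4213778078556061), (0.0415320061147213, 0.15907615423202515), 63.95912170410156)
[397.9, 357.6, 414.1, 384.0] [169. 166. 172.] ((0.7454758286476135, -0.0209989994764328), (0.02898758091032505, 0.05677872151136398), 87.39578247070312)
[-8.44442002e-01 -2.21078407e-01  1.80377850e+00  1.55132899e-04
  1.55839756e+00 -2.50994593e+00]
```

View pics/w2.png

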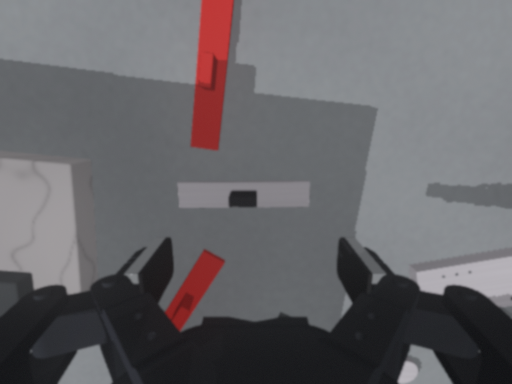

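The plate corner overlay agrees to about 1–2 mm. In the second view the steel straightedge is at (178–310, 181–208) px with its grip at (243,199). It measures 200×41 mm at yaw 95.4°, as it should.

Run:
```python
from h import *
print(delta((0.443,-0.3495,0.024),np.radians(95.4)))
```

```text
shift tool [-0.0436 -0.0177  0.2556] rz 0.0005 (q6 -2.510) toolaxes x [-0.996 -0.095 -0.   ] y [-0.095  0.996 -0.   ] z [ 4.e-04 -3.e-04 -1.e+00]
```

```bash
echo '[0.085,-0.0436,-0.0177,0.04,0,0,0,0.085,-0.0436,-0.0177,0.08,0,0,0,0.085,-0.0436,-0.0177,0.12,0,0,0,0.085,-0.0436,-0.0177,0.16,0,0,0,0.085,-0.0436,-0.0177,0.2,0,0,0,0.085,-0.0436,-0.0177,0.225,0,0,0,0.085,-0.0436,-0.0177,0.245,0,0,0,0.085,-0.0436,-0.0177,0.2556,0,0,0,0.085,-0.0436,-0.0177,0.2556,0,0,0,0.02,-0.0436,-0.0177,0.2556,0,0,0,0.02,-0.0436,-0.0177,0.2556,0,0,0,0.02,-0.0436,-0.0177,0.2556,0,0,0,0.02,-0.0436,-0.0177,0.2556,0,0,0,0.02,-0.0436,-0.0177,0.2556,0,0,0,0.02,-0.0436,-0.0177,0.2556,0,0,0,0.02,-0.0436,-0.0177,0.2556,0,0,0,0.02,-0.0436,-0.0177,0.2556,0,0,0]' > path.dat && python3 -m jog path.dat 60
```

```text
t: 5.5
tool_pos: [0.4434, -0.3514, 0.0262]
tool_rot: [-0.144, 3.136, -0.001]
contact_force: [0.0, 3.2, 7.6]
opening: 0.039
grip_force: 63.3
```

Run:
```python
from h import *
from scipy.ndimage import map_coordinates
d=np.load("w1.npz"); g=cv2.cvtColor(d["im"],cv2.COLOR_RGB2GRAY).astype(float); T=d["T"]; p=ctrl.camera_params("wrist")
C=np.array([.558,.0243]); a=np.radians(17.2)
for it in range(3):
    ex=np.array([np.cos(a),np.sin(a)]); ey=np.array([-ex[1],ex[0]])
    def edge(n,c0,s,rng):  # offset of edge along outward n (2d local)
        out=[]
        for t in rng:
            off=np.arange(-.008,.0081,.00025)
            L=[c0+n*o+s*t for o in off]
            uv=proj(p,T,np.array([np.r_[C+l[0]*ex+l[1]*ey,.025] for l in L]))
            v=map_coordinates(g,[uv[:,1],uv[:,0]],order=1); gr=np.gradient(v); out.append(off[np.argmin(gr)])
        return np.array(out)
    X=np.array([1.,0]);Y=np.array([0,1.])
    t=np.linspace(-.07,.07,29); f=edge(-X,-.045*X,Y,t); k=np.polyfit(t[abs(f-np.median(f))<.003],f[abs(f-np.median(f))<.003],1)
    l=np.median(edge(-Y,-.08*Y,X,np.linspace(-.035,.035,15))); r=np.median(edge(Y,.08*Y,X,np.linspace(-.035,.01,15)))
    b=np.median(edge(X,.045*X,Y,np.linspace(-.07,-.04,10)))
    print(k,"f med",np.median(f),"l",l,"r",r,"b",b, C, np.degrees(a))
    # x offset of front = -f ; yaw: front x(y) = -.045 - k0*y
    C=C+ex*((-k[1]+b)/2)+ey*((r-l)/2); a+=k[0]
print("C",C,"yaw",np.degrees(a),"front",C-.045*np.array([np.cos(a),np.sin(a)]))
ex=np.array([np.cos(a),np.sin(a)])
print("pre",C-.085*ex, delta(np.r_[C-.085*ex,.08],a+np.pi/2))
```

```text
[-2.66009852e-03  6.89655172e-05] f med 6.938893903907228e-18 l 0.001250000000000008 r -0.0014999999999999944 b -0.0002499999999999933 [0.558  0.0243] 17.2
[ 2.48768473e-03 -1.72413793e-05] f med 6.938893903907228e-18 l -0.0002499999999999933 r -0.0002499999999999933 b 0.00037500000000000727 [0.55825425 0.02293933] 17.047587581590815
[-0.00108374  0.00018103] f med 0.00025000000000000716 l -0.0002499999999999933 r 6.938893903907228e-18 b -0.00012499999999999317 [0.55844175 0.02299683] 17.19012141732533
C [0.55825863 0.02307102] yaw 17.12802746908455 front [0.51525442 0.00981817]
pre [ 0.47702846 -0.00196215] shift tool [-0.0657  0.3449 -0.054 ] rz -0.2071 (q6 -2.466) toolaxes x [-0.996 -0.092 -0.002] y [-0.092  0.996 -0.001] z [ 2.5e-03 -6.0e-04 -1.0e+00]
```

To row units: -0.207 rad is -0.1035.

```bash
echo '[0.02,0,0,-0.03,0,0,0,0.02,0,0,-0.055,0,0,0,0.02,-0.065,0.345,-0.055,0,0,-0.1035,0.02,-0.065,0.345,-0.055,0,0,-0.1035,0.02,-0.065,0.345,-0.055,0,0,-0.1035,0.02,-0.065,0.345,-0.055,0,0,-0.1035,0.02,-0.065,0.345,-0.055,0,0,-0.1035,0.02,-0.065,0.345,-0.055,0,0,-0.1035,0.02,-0.065,0.345,-0.055,0,0,-0.1035,0.02,-0.065,0.345,-0.055,0,0,-0.1035,0.02,-0.065,0.345,-0.055,0,0,-0.1035,0.02,-0.065,0.345,-0.055,0,0,-0.1035,0.02,-0.065,0.345,-0.055,0,0,-0.1035,0.02,-0.065,0.345,-0.055,0,0,-0.1035]' > path.dat && python3 -m jog path.dat
python3 - <<'E'
from h import *
im=ctrl.get_image("scene"); p,T=cam("scene")
iw=ctrl.get_image("wrist"); 
a=cv2.resize(im[160:270,200:320],(400,367),interpolation=3); b=cv2.resize(iw[100:384,100:400],(388,367))
cv2.imwrite("pics/p3.png",np.hstack([a,b])[...,::-1])
a=np.radians(17.13); print(delta(np.r_[0.558259-.085*np.cos(a),.02307-.085*np.sin(a),.08],a+np.pi/2))
E
```

```text
t: 6.67
tool_pos: [0.4744, -0.0018, 0.078]
tool_rot: [0.468, -3.105, 0.0]
contact_force: [0.3, -0.2, -6.1]
opening: 0.039
grip_force: 64.8
shift tool [-0.0023 -0.0002 -0.0017] rz -0.0012 (q6 -2.030) toolaxes x [-0.956 -0.293  0.001] y [-0.293  0.956 -0.   ] z [-7.e-04 -3.e-04 -1.e+00]
```

View pics/p3.png

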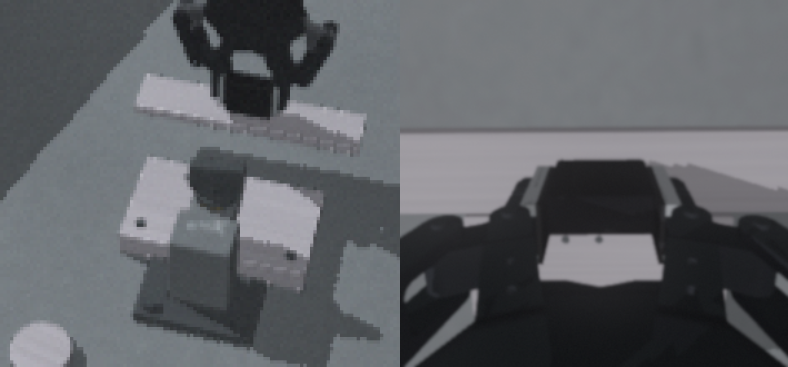

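Left part: the straightedge is held parallel in front of the plate. Right part: its far edge is level at about y=130 and clear of the plate.

```bash
echo '[0.02,0,0,0.03,0,0,0,0.02,0,0,0.044,0,0,0,0.02,0,0,0.05,0,0,0,0.02,0,0,0.052,0,0,0,0.02,0,0,0.052,0,0,0]' > path.dat && python3 -m jog path.dat; echo '[0.02,-0.006,0,0,0,0,0,0.02,-0.012,0,0,0,0,0,0.02,-0.015,0,0,0,0,0,0.02,-0.017,0,0,0,0,0,0.02,-0.017,0,0,0,0,0]' > path.dat && python3 -m jog path.dat
```

```text
t: 7.18
tool_pos: [0.4754, -0.0023, 0.0268]
tool_rot: [-0.466, 3.106, -0.0]
contact_force: [-0.1, -0.1, -6.5]
opening: 0.0388
grip_force: 64.8
t: 7.6
tool_pos: [0.4922, 0.0036, 0.0271]
tool_rot: [-0.469, 3.106, -0.0]
contact_force: [-0.4, 0.2, -6.3]
opening: 0.0388
grip_force: 64.8
```

```bash
echo '[0.02,0,0,0.001,0,0,0,0.02,0,0,0.001,0,0,0,0.02,0,0,0.002,0,0,0,0.02,0,0,0.002,0,0,0]' > path.dat && python3 -m jog path.dat; echo '[0.02,-0.001,0,0,0,0,0,0.02,-0.002,0,0,0,0,0,0.02,-0.003,0,0,0,0,0,0.02,-0.004,0,0,0,0,0,0.02,-0.004,0,0,0,0,0]' > path.dat && python3 -m jog path.dat
```

```text
t: 7.93
tool_pos: [0.4918, 0.0036, 0.0262]
tool_rot: [-0.468, 3.106, 0.0]
contact_force: [-5.6, 0.7, 4.5]
opening: 0.0388
grip_force: 66.3
t: 8.35
tool_pos: [0.4944, 0.0041, 0.0263]
tool_rot: [0.469, -3.103, 0.001]
contact_force: [-10.0, -1.5, 10.2]
opening: 0.0396
grip_force: 66.8
```

```bash
echo '[0.02,0,0,-0.001,0,0,0,0.02,-0.001,0,-0.001,0,0,0,0.02,-0.002,0,-0.001,0,0,0,0.02,-0.002,0,-0.001,0,0,0]' > path.dat && python3 -m jog path.dat; echo '[0.02,-0.001,0,0,0,0,0,0.02,-0.002,0,0,0,0,0,0.02,-0.002,0,0,0,0,0]' > path.dat && python3 -m jog path.dat
```

```text
t: 8.68
tool_pos: [0.4961, 0.0048, 0.0263]
tool_rot: [0.468, -3.103, 0.001]
contact_force: [-8.4, -1.5, 6.0]
opening: 0.039
grip_force: 66.3
t: 8.93
tool_pos: [0.4964, 0.0049, 0.0264]
tool_rot: [0.467, -3.098, 0.002]
contact_force: [-15.0, -4.4, 13.1]
opening: 0.0394
grip_force: 67.2
```

```bash
echo '[0.02,-0.001,0,0,0,0,0,0.02,0,0,0,0,0,0,0.02,0.001,0,-0.0005,0,0,0,0.02,0.001,0,-0.0005,0,0,0]' > path.dat && python3 -m jog path.dat;  echo '[0.06,0,0,0,0,0,0,0.06,0,0,0,0,0,0,0.06,0,0,0,0,0,0,0.06,0,0,0,0,0,0,0.06,0,0,-0.02,0,0,0,0.06,0,0,-0.05,0,0,0,0.06,0,0,-0.09,0,0,0,0.06,0,0,-0.13,0,0,0,0.06,0,0,-0.17,0,0,0,0.06,0.03,0,-0.2,0,0,0,0.06,0.05,0,-0.23,0,0,0,0.06,0.05,0,-0.23,0,0,0]' > path.dat && python3 -m jog path.dat
python3 - <<'E'
from h import *
p,T=cam("wrist"); im=ctrl.get_image("wrist"); np.savez("w3.npz",im=im,T=T)
C=np.array([.558259,.023071]); a=np.radians(17.13); ex=np.array([np.cos(a),np.sin(a)]); ey=np.array([-ex[1],ex[0]])
for d in ctrl.cut_out("wrist","straightedge"):
    cs,_=cv2.findContours(d["mask"].astype(np.uint8),0,1); q=max(cs,key=cv2.contourArea)[:,0]
    r=cv2.minAreaRect(np.array([atz(p,T,u,.01)[:2] for u in q],np.float32)); v=np.array(r[0])-C; print(r,"local",v@ex,v@ey)
u=proj(p,T,np.r_[C-.045*ex,.02]); print(u); x,y=u.astype(int)
c=im[max(0,y-75):y+75,max(0,x-110):x+110]; cv2.imwrite("pics/w3.png",cv2.convertScaleAbs(cv2.resize(c,None,fx=3.6,fy=3.6,interpolation=3),alpha=1.3)[...,::-1])
for d in ctrl.tip_of("wrist","wing_grip"): print(d["p"],d["xy"],atz(p,T,d["xy"],.115))
E
```

```text
t: 9.27
tool_pos: [0.4963, 0.0049, 0.0263]
tool_rot: [0.467, -3.102, 0.001]
contact_force: [-8.8, -2.4, 4.7]
opening: 0.039
grip_force: 66.3
t: 10.27
tool_pos: [0.4517, -0.0101, 0.2648]
tool_rot: [-0.465, 3.094, -0.008]
contact_force: [1.9, 0.0, 0.8]
opening: 0.0603
grip_force: 0.0
((0.495251327753067, 0.005533009767532349), (0.04456695169210434, 0.20082755386829376), 17.23552703857422) local -0.06537823671747708 0.0017983400914691116
((0.6071978211402893, 0.03846174478530884), (0.19515517354011536, 0.16722247004508972), 17.270580291748047) local 0.05130104371867152 0.00029351835154998345
[255.69838492 212.03130667]
0.72 [254.1, 300.2] [0.5908916  0.03148726 0.115     ]
0.44 [438.7, 241.5] [0.45562733 0.20482537 0.115     ]
```

View pics/w3.png

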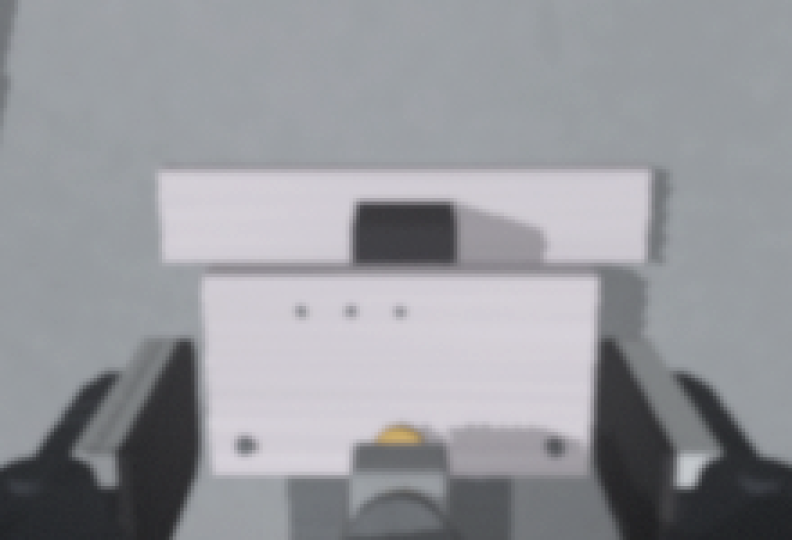

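The straightedge (crop 160–650, 170–265) lies parallel to the plate edge at local x = −65.4 mm, yaw 17.24° against 17.13°. It is flush and about centred.

```bash
echo '[0.06,-0.04,-0.01,0,0,0,0,0.06,-0.08,-0.01,0,0,0,0,0.06,-0.09,-0.01,0,0,0,0,0.06,-0.09,-0.01,0,0,0,0]' > path.dat && python3 -m jog path.dat
python3 - <<'E'
from h import *
p,T=cam("wrist"); im=ctrl.get_image("wrist"); np.savez("w4.npz",im=im,T=T)
for t in ["wing_grip","screw"]:
    try:
        for d in ctrl.tip_of("wrist",t): print(t,d["p"],d["xy"],atz(p,T,d["xy"],.115))
    except Exception as e: print(e)
for t in ["wing_grip","screw"]:
    for d in ctrl.cut_out("wrist",t): print(t,d["p"],d["extent"],d["mask"].sum())
C=np.array([.558259,.023071]); a=np.radians(17.13); ex=np.array([np.cos(a),np.sin(a)])
W=C+.03*ex; print("W",W); u=proj(p,T,np.r_[W,.124]); print(u); x,y=u.astype(int)
x0,y0=max(0,x-50),max(0,y-50); print(x0,y0)
c=cv2.resize(im[y0:y0+90,x0:x0+100],None,fx=6,fy=6,interpolation=3); cv2.imwrite("pics/w4.png",cv2.convertScaleAbs(c,alpha=1.8)[...,::-1])
E
```

```text
t: 10.75
tool_pos: [0.5401, 0.0087, 0.2529]
tool_rot: [0.47, -3.101, -0.003]
contact_force: [0.2, 0.4, -0.2]
opening: 0.0601
grip_force: 0.0
wing_grip 0.71 [260.3, 237.8] [0.59108352 0.03171811 0.115     ]
it knows: clamp, coupon, laminate, loupe, plate_front, ref_disc, straightedge, tray, vblock, wing_grip
wing_grip 0.6 [240.0, 210.5, 284.7, 244.1] 1031
screw 0.79 [241.6, 212.3, 280.8, 243.8] 993
W [0.58692817 0.03190722]
[261.87938128 237.84767273]
211 187
```

View pics/w4.png

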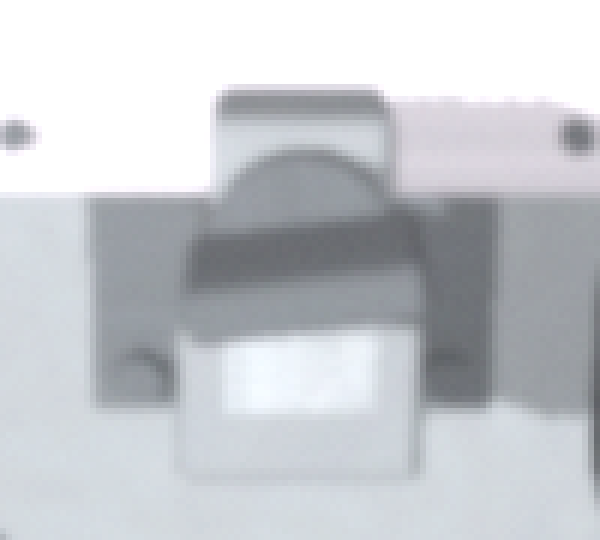

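Run:
```python
from h import *
d=np.load("w4.npz"); T=d["T"]; p=ctrl.camera_params("wrist")
q=[atz(p,T,(211+u/6-.4,187+v/6-.4),.124)[:2] for u,v in [(183,292),(420,262),(425,322),(190,342)]]
q=np.array(q); print(q.round(4),q.mean(0))
for i,j in[(0,1),(3,2)]: print(np.degrees(np.arctan2(*(q[j]-q[i])[::-1])),np.linalg.norm(q[j]-q[i]))
print(np.linalg.norm(q[0]-q[3]))
print(delta((.588,.032,.2),np.radians(113.5+90)))
```

```text
[[0.5905 0.0105]
 [0.5732 0.0478]
 [0.5835 0.0522]
 [0.5992 0.0143]] [0.58659139 0.03118453]
114.94776227418221 0.04116613600829029
112.46871680933762 0.04099680398907476
0.00943248621583509
shift tool [-0.0548  0.0085  0.0552] rz 1.4598 (q6 -1.994) toolaxes x [-0.956 -0.295  0.002] y [-0.295  0.956  0.001] z [-1.8e-03  1.0e-04 -1.0e+00]
```

To row units: 1.463 rad is 0.7315.

```bash
echo '[0.05,-0.035,0.008,0,0,0,0.0625,0.05,-0.0535,0.008,0.02,0,0,0.125,0.05,-0.0535,0.008,0.04,0,0,0.1875,0.05,-0.0535,0.008,0.06,0,0,0.25,0.05,-0.0535,0.008,0.08,0,0,0.3125,0.05,-0.0535,0.008,0.08,0,0,0.375,0.05,-0.0535,0.008,0.08,0,0,0.4375,0.05,-0.0535,0.008,0.08,0,0,0.5,0.05,-0.0535,0.008,0.08,0,0,0.5625,0.05,-0.0535,0.008,0.08,0,0,0.625,0.05,-0.0535,0.008,0.08,0,0,0.6875,0.05,-0.0535,0.008,0.08,0,0,0.7315,0.05,-0.0535,0.008,0.08,0,0,0.7315]' > path.dat && python3 -m jog path.dat
python3 - <<'E'
from h import *
print(delta((.5868,.0317,.106),np.radians(113.7+90)))
E
```

```text
t: 12.03
tool_pos: [0.5872, 0.0309, 0.1766]
tool_rot: [1.729, 2.623, 0.0]
contact_force: [-0.2, -0.0, -0.5]
opening: 0.0501
grip_force: 0.0
shift tool [ 0.0009 -0.0001  0.0706] rz -0.0084 (q6 -0.479) toolaxes x [-0.394  0.919 -0.   ] y [0.919 0.394 0.   ] z [ 5.e-04 -1.e-04 -1.e+00]
```

To row units: -0.008 rad is -0.004.

```bash
echo '[0.05,0.001,0,0.03,0,0,-0.004,0.05,0.001,0,0.05,0,0,-0.004,0.05,0.001,0,0.063,0,0,-0.004,0.05,0.001,0,0.07,0,0,-0.004,0.05,0.001,0,0.07,0,0,-0.004,0.0,0.001,0,0.07,0,0,-0.004,0.0,0.001,0,0.07,0,0,-0.004,0.0,0.001,0,0.07,0,0,-0.004,0.0,0.001,0,0.07,0,0,-0.004,0.0,0.001,0,0.07,0,0,-0.004,0.0,0.001,0,0.07,0,0,-0.004]' > path.dat && python3 -m jog path.dat 60; python3 -c "
from h import *
o=ctrl.get_obs();print(o['wrist_torque'],delta((.5868,.0317,.106)))"
```

```text
t: 12.95
tool_pos: [0.5866, 0.0312, 0.1081]
tool_rot: [-1.715, -2.631, 0.006]
contact_force: [-8.7, -3.9, 7.4]
opening: 0.0098
grip_force: 60.2
[-0.4996034   1.42652564  0.00284262] shift tool [0.0004 0.0003 0.0021] toolaxes x [-0.404  0.915 -0.001] y [ 0.915  0.404 -0.004] z [-0.0032 -0.0022 -1.    ]
```

To row units: 0.6 rad is 0.3.

```bash
echo '[0,0,-0.0015,-0.001,0,0,0,0,0,-0.0015,-0.001,0,0,0]' > path.dat && python3 -m jog path.dat; echo '[0,0,0,0,0,0,0.06,0,0,0,0,0,0,0.12,0,0,0,0,0,0,0.18,0,0,0,0,0,0,0.24,0,0,0,0,0,0,0.3,0,0,0,0,0,0,0.3]' > path.dat && python3 -m jog path.dat; python3 -c "
from h import *
o=ctrl.get_obs();print(o['wrist_torque'],o['q'][5],delta((.5868,.0317,.106)))"
```

```text
t: 13.12
tool_pos: [0.5865, 0.0312, 0.1082]
tool_rot: [1.715, 2.63, 0.0]
contact_force: [-1.7, -1.1, 1.4]
opening: 0.0099
grip_force: 59.5
t: 13.62
tool_pos: [0.5866, 0.0312, 0.1082]
tool_rot: [2.418, 2.004, 0.0]
contact_force: [-2.5, -1.4, 3.0]
opening: 0.0097
grip_force: 59.6
[-0.39760071  0.34081902 -0.01426304] 0.11395369162394886 shift tool [0.0005 0.0001 0.0022] toolaxes x [ 0.186  0.983 -0.001] y [ 0.983 -0.186  0.001] z [ 8.e-04 -9.e-04 -1.e+00]
```

To row units: 1.68 rad is 0.84.

```bash
echo '[0,0,0,0,0,0,0.06,0,0,0,0,0,0,0.12,0,0,0,0,0,0,0.18,0,0,0,0,0,0,0.24,0,0,0,0,0,0,0.3,0,0,0,0,0,0,0.36,0,0,0,0,0,0,0.42,0,0,0,0,0,0,0.48,0,0,0,0,0,0,0.54,0,0,0,0,0,0,0.6,0,0,0,0,0,0,0.66,0,0,0,0,0,0,0.72,0,0,0,0,0,0,0.78,0,0,0,0,0,0,0.84,0,0,0,0,0,0,0.84]' > path.dat && python3 -m jog path.dat; python3 -c "
from h import *
o=ctrl.get_obs();print(o['wrist_torque'],o['q'][5],o['effort'],delta((.5868,.0317,.106)))
im=ctrl.get_image('wrist'); im2=ctrl.get_image('scene')
cv2.imwrite('pics/w5.png',np.hstack([cv2.resize(im,(400,300)),cv2.resize(im2[160:265,195:335],(400,300),interpolation=3)])[...,::-1])"
```

```text
t: 14.87
tool_pos: [0.5867, 0.031, 0.1081]
tool_rot: [3.107, -0.459, 0.002]
contact_force: [-2.1, -3.6, 3.0]
opening: 0.0098
grip_force: 59.8
[-0.5545685   0.40813894 -0.07518216] 1.7911086041931024 [  1.77150864 -35.72784662 -33.06849003   0.79255085  -0.56176186
   0.76696068] shift tool [-0.0001 -0.0007  0.0021] toolaxes x [ 0.957 -0.289  0.001] y [-0.289 -0.957  0.001] z [ 9.0e-04 -1.1e-03 -1.0e+00]
```

View pics/w5.png

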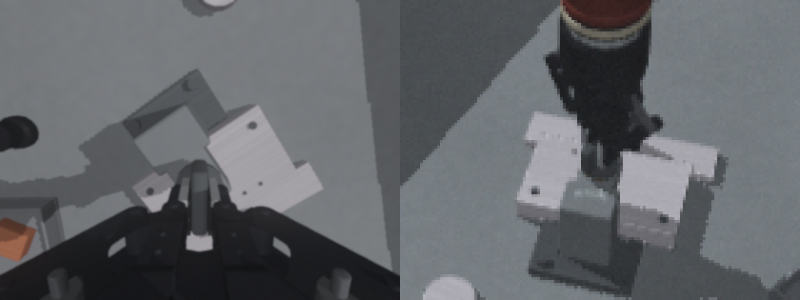

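The wing is upright between the pads at (200,195) and has turned with the gripper; the straightedge hasn't moved. Estimated joint is about 3.73 rad, so I'll feel for the seat slowly.

```bash
cat > s.py <<'E'
from h import *
o=ctrl.get_obs(); M=R.from_rotvec(o["tool_rot"]).as_matrix()
y=np.degrees(np.arctan2(M[1,0],M[0,0])); print("TZ",o["wrist_torque"][2].round(3),"q6",o["q"][5].round(4),"yawx",y.round(2),"theta",np.radians(17.13-y+180).round(3))
E
echo '[0,0,0,0,0,0,0.035,0,0,0,0,0,0,0.07,0,0,0,0,0,0,0.07]' > path.dat && python3 -m jog path.dat|tail -1;python3 s.py
echo '[0,0,0,0,0,0,0.025,0,0,0,0,0,0,0.025]' > path.dat && python3 -m jog path.dat|tail -1;python3 s.py
echo '[0,0,0,0,0,0,0.025,0,0,0,0,0,0,0.025]' > path.dat && python3 -m jog path.dat|tail -1;python3 s.py
```

```text
grip_force: 60.1
TZ -0.119 q6 1.9297 yawx -24.75 theta 3.872
grip_force: 60.1
TZ -0.079 q6 1.9787 yawx -27.56 theta 3.922
grip_force: 60.1
TZ -0.102 q6 2.0287 yawx -30.42 theta 3.971
```

To row units: 0.04 rad is 0.02.

```bash
for i in 1; do echo '[0,0,0,0,0,0,0.02,0,0,0,0,0,0,0.02]' > path.dat && python3 -m jog path.dat|tail -1;python3 s.py
echo '[0,0,0,0,0,0,0.02,0,0,0,0,0,0,0.02]' > path.dat && python3 -m jog path.dat|tail -1;python3 s.py; done
```

```text
grip_force: 60.2
TZ 0.324 q6 2.0673 yawx -32.62 theta 4.01
grip_force: 69.2
TZ 1.278 q6 2.1049 yawx -34.74 theta 4.047
```

Firm stop felt: torque rose to 1.3 N m, and extrapolating puts contact at 4.0 rad. Backing off a quarter turn.

To row units: -1.3 rad is -0.65.

```bash
echo '[0,0,0,0,0,0,-0.05,0,0,0,0,0,0,-0.11,0,0,0,0,0,0,-0.17,0,0,0,0,0,0,-0.23,0,0,0,0,0,0,-0.29,0,0,0,0,0,0,-0.35,0,0,0,0,0,0,-0.41,0,0,0,0,0,0,-0.47,0,0,0,0,0,0,-0.53,0,0,0,0,0,0,-0.59,0,0,0,0,0,0,-0.65,0,0,0,0,0,0,-0.71,0,0,0,0,0,0,-0.77,0,0,0,0,0,0,-0.805,0,0,0,0,0,0,-0.805,0,0,0,0,0,0,-0.805]' > path.dat && python3 -m jog path.dat; python3 s.py
```

```text
t: 17.22
tool_pos: [0.5867, 0.0312, 0.1081]
tool_rot: [2.755, 1.507, 0.001]
contact_force: [-3.4, -3.1, 6.4]
opening: 0.0097
grip_force: 60.1
TZ 0.059 q6 0.4968 yawx 57.36 theta 2.44
```

To row units: -0.012 rad is -0.006.

```bash
echo '[0,0,0,0,0,0,-0.006,0,0,0,0,0,0,-0.006]' > path.dat && python3 -m jog path.dat|tail -1; python3 s.py
python3 - <<'E'
from h import *
C=np.array([.558259,.023071]); a=np.radians(17.13); ex=np.array([np.cos(a),np.sin(a)]); ey=np.array([-ex[1],ex[0]])
im=ctrl.get_image("scene"); iw=ctrl.get_image("wrist")
cv2.imwrite('pics/w6.png',np.hstack([cv2.resize(iw,(400,300)),cv2.resize(im[160:265,195:335],(400,300),interpolation=3)])[...,::-1])
p,T=cam("wrist")
for d in ctrl.cut_out("wrist","straightedge"):
    cs,_=cv2.findContours(d["mask"].astype(np.uint8),0,1); q=max(cs,key=cv2.contourArea)[:,0]
    r=cv2.minAreaRect(np.array([atz(p,T,u,.01)[:2] for u in q],np.float32)); v=np.array(r[0])-C; print(r,"local",v@ex,v@ey)
E
```

```text
grip_force: 60.1
TZ 0.036 q6 0.4847 yawx 58.05 theta 2.427
```

View pics/w6.png

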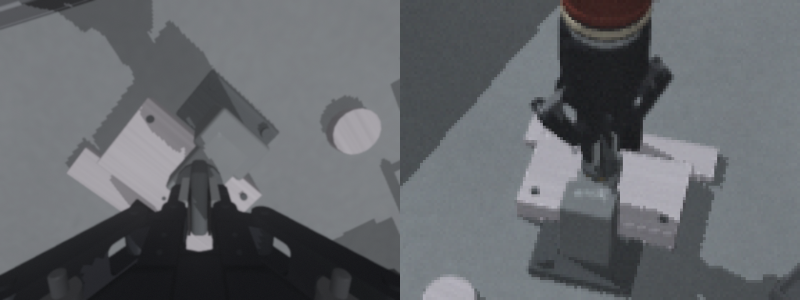

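The wing is still gripped square at (200,195), and the straightedge is still flush along the front, left of the plate at (100,180).

```bash
python3 -c "
from station import ctrl
print(ctrl.finish_job())"
```

```text
the job is handed in; nothing more can be done
None
```

I laid the straightedge flush against the plate's front edge, about 2 mm off centre, and let go of it. I then turned the thumbscrew to its seat, felt at about 4.0 rad, and backed it off a quarter turn to about 2.43 rad. The job was handed in with the gripper still holding the wing at about 60 N; no verdict was returned.

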